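Empty the battery charging station into the numbered rack

TASK

Switch the charging station off by throwing its red toggle all the way over, and only then push out each battery pack that is in it with that bay's orange spring ejector tab, not by taking hold of it in its bay. Lay each pack flat and top up in the rack pocket with the same number of dots (and the same colour), working strictly in number order from the lowest pack present to the highest. When all are in the rack, throw the toggle fully back on, and leave the ejectors sprung back and the other things on the bench where they are.

Things in the scene. Friction and masses are not known exactly. Their poses are not given: they have to be found in the camera images.
- charger: charging station, fixed, black; origin on the bench, middle of the row of 4 bay mouths. x points into the bays, y along the row. Grey floor 5 mm thick: x -100 (open apron) to +125 mm, y +-150. Bays: slots 47 wide, 110 deep, open on top, walls 44 high; a yellow bar across the mouths (x 0 to 14, 41.5 to 50 high) stops a pack being lifted out. Pack centre in a bay: x=+40. Some bays may be empty.
- rack: storage rack, fixed, grey tray with black lips and 2 x 2 pockets centred at x +-50, y +-40 mm; origin on the bench. Floor 5 mm thick, lip tops 13 mm above the bench. A pocket is 82 mm (rack x) by 51 mm (rack y), with 1 to 4 white dots on the lip at its -x side and a floor coloured like its pack.
- switch (a joint): mains toggle of the charging station, a red ball (26 mm dia.) on a short lever: 0 = on, leaning towards the switch's own -x; swings up and over to +x, 1.0 = off; stays where it is left (stiff by friction, about 1.5 N at the ball).
- switch_base: grey block of that toggle, 70 x 50 x 25 mm, fixed; origin under its middle. The lever turns about an axis along its y, 22 mm above the bench over the origin; its ball lies 50 mm from the axis.
- switch_tip (a point): centre of the toggle's red ball (about 66 mm above the bench at either end of its swing).
- eject_a (a joint): ejector slide of the bay centred on charger y=-114.5 mm: 0 home, 0.085 m fully pushed towards charger -x; whole pack then lies on the apron. Springs back when let go (2.5 N rising to 6.5). Push its orange upright tab: 8 (x) x 20 x 34 mm, 51 to 85 above the bench, on the bay wall at charger y=-78.5, home x=+83; free on both sides, wall top 44 high.
- eject_b (a joint): ejector slide of the bay centred on charger y=-42.5 mm: 0 home, 0.085 m fully pushed towards charger -x; whole pack then lies on the apron. Springs back when let go (2.5 N rising to 6.5). Push its orange upright tab: 8 (x) x 20 x 34 mm, 51 to 85 above the bench, on the bay wall at charger y=-6.5, home x=+83; free on both sides, wall top 44 high.
- eject_c (a joint): ejector slide of the bay centred on charger y=+29.5 mm: 0 home, 0.085 m fully pushed towards charger -x; whole pack then lies on the apron. Springs back when let go (2.5 N rising to 6.5). Push its orange upright tab: 8 (x) x 20 x 34 mm, 51 to 85 above the bench, on the bay wall at charger y=+65.5, home x=+83; free on both sides, wall top 44 high.
- eject_d (a joint): ejector slide of the bay centred on charger y=+101.5 mm: 0 home, 0.085 m fully pushed towards charger -x; whole pack then lies on the apron. Springs back when let go (2.5 N rising to 6.5). Push its orange upright tab: 8 (x) x 20 x 34 mm, 51 to 85 above the bench, on the bay wall at charger y=+137.5, home x=+83; free on both sides, wall top 44 high.
- pack1: tool battery pack 1: black block 75 (x) x 44 (y) x 34 mm, about 0.25 kg, top yellow with 1 white dot; origin at the centre of its underside, z up through its top. Starts in one of the bays with its x along the bay, or is absent (None from the start).
- pocket_1 (a point): centre of the floor of the rack pocket with 1 dot and a yellow floor, 5 mm above the bench.
- pack2: tool battery pack 2: black block 75 (x) x 44 (y) x 34 mm, about 0.25 kg, top red with 2 white dots; origin at the centre of its underside, z up through its top. Starts in one of the bays with its x along the bay, or is absent (None from the start).
- pocket_2 (a point): centre of the floor of the rack pocket with 2 dots and a red floor, 5 mm above the bench.
- pack3: tool battery pack 3: black block 75 (x) x 44 (y) x 34 mm, about 0.25 kg, top blue with 3 white dots; origin at the centre of its underside, z up through its top. Starts in one of the bays with its x along the bay, or is absent (None from the start).
- pocket_3 (a point): centre of the floor of the rack pocket with 3 dots and a blue floor, 5 mm above the bench.
- pack4: tool battery pack 4: black block 75 (x) x 44 (y) x 34 mm, about 0.25 kg, top green with 4 white dots; origin at the centre of its underside, z up through its top. Starts in one of the bays with its x along the bay, or is absent (None from the start).
- pocket_4 (a point): centre of the floor of the rack pocket with 4 dots and a green floor, 5 mm above the bench.
- tape_roll: bystander: grey roll of tape, 90 mm dia., 36 mm high, behind the rack; leave it where it is.
- tape_measure: bystander: yellow tape measure, 66 x 38 x 60 mm, behind the charger; leave it where it is.
- glue: bystander: small glue bottle, 36 mm dia., 85 mm high, beyond the switch; leave it where it is.
- spray: bystander: spray can, 64 mm dia., 190 mm high; leave it where it is.
- jar: bystander: jar with green cap, 70 mm dia., 80 mm high; leave it where it is.
Not all that is in view belongs to the job. What is shaped like the pack3 but purple is not meant.

How it is judged:
By the outcome, as a careful person would: the job done as asked, in the order asked, and still so for the second after the job is handed in, with the robot touching nothing.
Of pack1, pack2, pack3, pack4 only 3 to 4 are there at a start; the rules pass over those that are not, and their reading is None.
At some moment in a run one of pack1, pack2, pack3, pack4 may be knocked a few centimetres aside while the robot is not near it.
Once in a run the grip may slacken for a moment while it holds something.
It also fails if it takes over 210 s, if anything falls off the work surface, if the arm or the gripper's body presses on something with over 40 N, if the wrist force passes 120 N, or if a joint passes its speed limit or range.

ROBOT

A 6-joint arm with a two-finger parallel gripper is mounted at the origin on the work surface. World frame = base frame: x ahead of the robot, y to its left, z up, the work surface at z = 0. Lengths are in m, angles in rad, forces in N, time in s.
With the tool pointing down it reaches from about 0.35 to 0.975 m from the base axis. Payload 17.4 kg.
Tool frame: the origin (TCP) lies midway between the tips of the shut fingers; the grasp point (between the pads) lies 19 mm behind it; z points along the fingers, y is the line along which they close (so a half turn about z gives the same grasp; the last joint's range is limited). The gripper opens to 85 mm and grips with 20 to 120 N. Pads are 22 mm wide; open, the fingers measure 114 mm over their backs; the gripper's body (76 mm by 85 mm) begins 54 mm behind the grasp point. The pads swing forward as they close: fully open they stand 13 mm farther back than shut.
Start: joints at [-1.288, 0.116, 1.442, -0, 1.584, -0.038], TCP at [0.213, -0.641, 0.231] pointing down, gripper open.
Joint ranges: [-2.83, 2.83], [-0.83, 2.19], [0.07, 2.5], [-1.14, 4.28], [0.01, 3], [-2.97, 2.97]. Speed limits (rad/s): [1.89, 1.89, 2.22, 3.14, 3.14, 3.14].

INTERFACE

Orientations are given as a unit quaternion [x, y, z, w].
In Python, from station import ctrl gives the robot as it stands.
- The arm moves only by the tool step_arm, never from a script. Its argument "targets" is a list of rows, each an object of numbers: "x", "y", "z": the shift along the tool's x, y, z in cm; "twist": the turn about the tool's z in rad. In form: [{"x": .., "y": .., "z": .., "twist": ..}, ...]. A call has 1 to 8 rows; each row is the pose to reach, as a shift and turn from the pose commanded when the call began, along the tool's axes at that moment; what a row does not reach only later rows make up. A row lasts 1/10 s, in which the tool goes at most 50 mm and 8.59 degrees, less where a joint would pass 70% of its speed; a pose out of reach is approached as far as the arm can. A call with a gripper value outside its range is refused whole. "gripper" is the closure, from -1 (fully open) to 1 (shut), set as the call begins (left out, the last holds). The fingers move at their own pace and stop on an object; the grip force is fixed at half the most. Time passes only in rows, so rows that repeat a pose let the fingers close. It gives the time, the measured TCP pose, the force, the opening and the grip force at its end, in the units of the state.
- ctrl.sense(): the state, without advancing time (a new reading comes with each control period).
- ctrl.capture(name): name is "scene" or "top"; returns a dict with "frame" (480x640x3 uint8, red, green, blue), "fov_y" (degrees; the focal length in pixels is half the picture's height over the tangent of half this angle, whatever the lens; pixels are square), "cx", "cy" (the principal point, pixels), "extrinsics" (4x4, takes a point from world to camera coordinates). Camera axes: x right, y down, z forward; pixel columns grow to the right and rows downward; lengths in m; the calibration is good to about 2 mm. A picture is of the moment at which its call begins. There is no depth.
- ctrl.hand_in(): hands the job in; it is judged then, once.
The state is a dict: "time": time; "joints": joint angles; "joint_velocities": joint speeds; "joint_torque": joint torques, N m; "eef_pos": TCP position; "orientation": TCP orientation; "contact_force": force on the tool from outside, world axes, zero at the start; "ft_torque": the same for the moment, N m; "finger_gap": opening from 0.0 (shut) to 1.0 (fully open); "finger_force": force on a finger pad.
Only numpy, scipy, OpenCV 4.12 (cv2) and the standard library are available. Lean on these libraries where they do the work, as an engineer would, in place of code of your own. Each camera call takes 0.05 s, during which the arm holds its last target. There are 200 camera calls.

## Working session

There is one attempt and no reset: what is moved stays moved. The work goes in short steps, Python scripts to look and compute and a tool call to move; the robot and the scene stay as the last step left them, time stands still between calls to the robot, and variables do not carry over. Pictures are saved under pics/ and viewed, at most 14 in all, crops included, and the job is handed in when it is done.

Besides the shell and the picture viewer there is one more tool, called after ">>>" as a command line: name --argument value ..., lists and objects as JSON in quotes. step_arm: Moves the arm, as the interface text tells. Its arguments: {"type":"object","properties":{"targets":{"type":"array"},"gripper":{"type":"number"}},"required":["targets"]}

```bash
mkdir -p pics; ls; python3 - <<'E'
from station import ctrl
import cv2
s=ctrl.sense()
print({k:s[k] for k in('time','eef_pos','orientation','finger_gap')})
for n in('scene','top'):
    c=ctrl.capture(n); cv2.imwrite(f'pics/{n}0.png',c['frame'][:,:,::-1]); print(n,c['fov_y'],c['cx'],c['cy'],c['extrinsics'])
E
```

```text
pics
{'time': 0.0, 'eef_pos': array([ 0.21279484, -0.64038128,  0.23056994]), 'orientation': array([ 9.87160507e-01,  1.59730413e-01, -7.11847890e-05, -5.68589995e-04]), 'finger_gap': 0.9997669451267445}
scene 43.29488978468287 327.1533328047056 237.55594937782752 [[ 0.32182463  0.94677329 -0.0070178  -0.23164568]
 [ 0.56420022 -0.19772324 -0.80161314 -0.25822981]
 [-0.76033349  0.25401941 -0.59780191  1.96649138]
 [ 0.          0.          0.          1.        ]]
top 52.03210074577967 314.34962304425693 244.43975658120723 [[ 0.00702541 -0.99996976  0.0033354   0.05009715]
 [-0.99795101 -0.00722328 -0.06357362  0.58240495]
 [ 0.06359579 -0.00288194 -0.99797158  1.27711561]
 [ 0.          0.          0.          1.        ]]
```

View pics/top0.png

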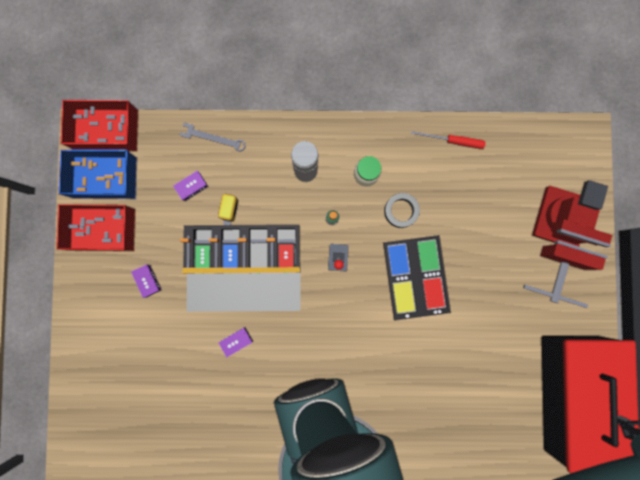

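View pics/scene0.png

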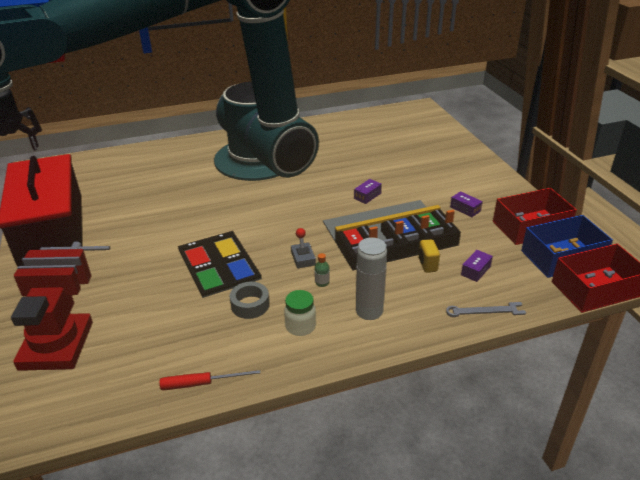

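The top view shows the charger at about (241,250) and packs red at (286,255), blue at (230,256) and green at (203,256). The bay at (259,250) looks empty. The rack is at (417,278), the red ball at (338,264) and the three purple decoys at (190,185), (145,281) and (235,342). Next I measure and confirm with an enlarged crop.

```bash
cat > h.py <<'E'
import numpy as np, cv2
from station import ctrl
class Cam:
    def __init__(s,n):
        c=ctrl.capture(n); s.im=c['frame']; s.hsv=cv2.cvtColor(s.im,cv2.COLOR_RGB2HSV)
        f=s.im.shape[0]/2/np.tan(np.radians(c['fov_y']/2)); E=np.array(c['extrinsics']); s.R,s.t=E[:3,:3],E[:3,3]
        s.K=np.array([[f,0,c['cx']],[0,f,c['cy']],[0,0,1]]); s.P=s.K@E[:3]
    def plane(s,uv,z):
        o=-s.R.T@s.t; d=s.R.T@np.linalg.solve(s.K,[uv[0],uv[1],1]); return (o+d*(z-o[2])/d[2])[:2]
    def px(s,p):
        q=s.P@np.append(p,1); return q[:2]/q[2]
    def blobs(s,lo,hi,roi,amin=8):
        x0,y0,x1,y1=roi; m=np.zeros(s.hsv.shape[:2],np.uint8)
        m[y0:y1,x0:x1]=cv2.inRange(s.hsv[y0:y1,x0:x1],lo,hi)
        n,_,st,ce=cv2.connectedComponentsWithStats(m)
        return m,[(np.round(ce[i],1).tolist(),st[i].tolist()) for i in range(1,n) if st[i][4]>=amin]
def tri(a,ua,b,ub):
    p=cv2.triangulatePoints(a.P,b.P,np.array(ua,float).reshape(2,1),np.array(ub,float).reshape(2,1))[:,0]; return p[:3]/p[3]
COL=dict(red=((0,150,90),(6,255,255)),orange=((7,120,60),(19,255,255)),yellow=((20,130,100),(32,255,255)),green=((45,100,60),(75,255,255)),blue=((105,120,70),(122,255,255)))
RT=(175,200,460,330); RS=(170,190,470,300)
E
python3 - <<'E'
from h import *
t,s=Cam('top'),Cam('scene')
for n,c,r in(('T',t,RT),('S',s,RS)):
    for k,(lo,hi) in COL.items(): print(n,k,c.blobs(lo,hi,r)[1])
a=cv2.resize(t.im[195:335,175:455],None,fx=2.85,fy=2.85,interpolation=cv2.INTER_CUBIC)[:300*2]
cv2.imwrite('pics/ctop.png',a[:,:,::-1])
b=cv2.resize(s.im[185:300,170:470],None,fx=2.66,fy=2.66,interpolation=cv2.INTER_CUBIC)
cv2.imwrite('pics/cscene.png',b[:,:,::-1])
E
```

```text
T red [([285.4, 255.5], [279, 245, 14, 22, 253]), ([338.4, 264.0], [335, 260, 8, 9, 57]), ([433.3, 292.8], [424, 279, 20, 29, 453])]
T orange [([332.8, 214.9], [329, 211, 8, 8, 46]), ([184.4, 239.8], [180, 238, 11, 5, 38]), ([213.8, 239.8], [210, 238, 9, 4, 29]), ([242.1, 239.5], [238, 238, 9, 4, 33]), ([270.8, 239.5], [267, 238, 9, 4, 31]), ([286.0, 267.0], [278, 266, 17, 3, 32])]
T yellow [([226.5, 209.1], [218, 200, 18, 21, 288]), ([238.0, 269.7], [182, 267, 118, 6, 533]), ([403.5, 296.8], [394, 283, 20, 29, 443])]
T green [([427.8, 255.3], [418, 241, 20, 29, 457]), ([201.8, 256.4], [195, 246, 15, 22, 233])]
T blue [([230.0, 255.1], [223, 244, 15, 23, 288]), ([398.2, 259.2], [388, 245, 21, 29, 472])]
S red [([300.2, 231.8], [296, 228, 9, 8, 58]), ([352.8, 235.9], [343, 229, 20, 16, 183]), ([196.8, 255.8], [185, 246, 25, 20, 313])]
S orange [([449.7, 215.7], [445, 209, 10, 14, 112]), ([424.3, 221.5], [420, 215, 9, 14, 92]), ([399.3, 217.3], [396, 217, 8, 2, 9]), ([398.6, 227.3], [395, 221, 8, 13, 88]), ([349.0, 228.6], [338, 226, 21, 6, 36]), ([372.7, 231.3], [369, 226, 9, 11, 83]), ([301.0, 234.0], [295, 228, 11, 10, 23]), ([321.4, 257.2], [317, 253, 9, 10, 73])]
S yellow [([387.7, 217.3], [335, 205, 106, 26, 479]), ([226.7, 247.1], [215, 238, 25, 19, 303]), ([430.0, 248.4], [420, 239, 20, 25, 267])]
S green [([430.9, 219.2], [418, 213, 22, 14, 98]), ([208.9, 278.7], [196, 268, 27, 22, 360]), ([299.2, 295.1], [286, 290, 27, 10, 222])]
S blue [([406.6, 225.0], [394, 218, 21, 15, 112]), ([239.9, 269.1], [227, 259, 27, 21, 343])]
```

View pics/ctop.png

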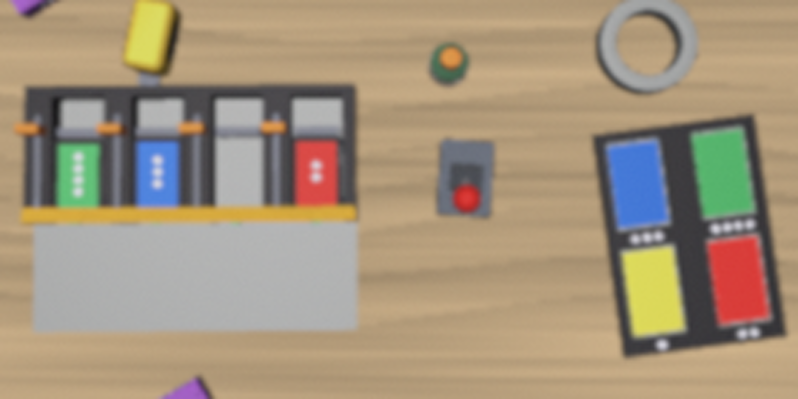

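View pics/cscene.png

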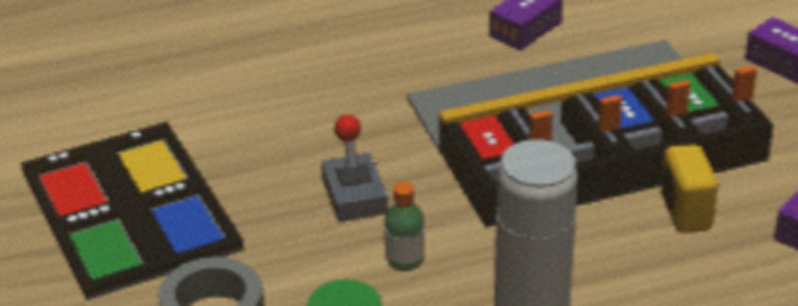

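The crops confirm pack2 (red, 2 dots, px 285,255), pack3 (blue, 3 dots, px 230,255) and pack4 (green, 4 dots, px 202,256) in bays a, c and d. Bay b is empty at (259,250) and pack1 is absent. The purple 3-dot blocks at (190,185), (145,281) and (235,342) have the wrong colour and aren't in bays, so they're not meant. Next I compute the poses.

```bash
cat >> h.py <<'E'
def fit2(m,w):
    m,w=np.array(m),np.array(w); a=m-m.mean(0); b=w-w.mean(0)
    th=np.arctan2((a[:,0]*b[:,1]-a[:,1]*b[:,0]).sum(),(a*b).sum()); R=np.array([[np.cos(th),-np.sin(th)],[np.sin(th),np.cos(th)]])
    o=w.mean(0)-R@m.mean(0); return o,th,np.abs((w-o-m@R.T)).max()
E
python3 - <<'E'
from h import *
t,s=Cam('top'),Cam('scene')
np.set_printoptions(precision=4,suppress=True)
tabs=[(270.8,239.5),(242.1,239.5),(213.8,239.8),(184.9,239.8)]; ys=[-.0785,-.0065,.0655,.1375]
w=[t.plane(p,.085) for p in tabs]; print('tabs',*w)
print('charger tabs',fit2([(.083,y) for y in ys],w))
ap=[(175+x/2.85,195+y/2.85) for x,y in((357.5,330),(33.5,330))]
print('charger apron',fit2([(-.1,-.15),(-.1,.15)],[t.plane(p,.005) for p in ap]))
bar=t.blobs(*COL['yellow'],(175,255,305,280))[0]; print('bar',[t.plane(p,.05) for p in cv2.boxPoints(cv2.minAreaRect(cv2.findNonZero(bar)))])
for a,b in(((285.4,255.5),(352.8,235.9)),((230,255.1),(406.6,225)),((201.8,256.4),(430.9,219.2))): print('packtop',tri(t,a,s,b))
# tab tops by two views (scene: back face centre ~z .068)
for a,b in zip(tabs,[(372.7,231.3),(398.6,226.5),(424.3,221.5),(449.7,215.7)]): print('tab3d',tri(t,a,s,b))
pk={1:((403.5,296.8),(226.7,247.1)),2:((433.3,292.8),(196.8,255.8)),3:((398.2,259.2),(239.9,269.1)),4:((427.8,255.3),(208.9,278.7))}
for k,(a,b) in pk.items(): print('pocket',k,tri(t,a,s,b),t.plane(a,.005))
m={1:(-.05,.04),2:(-.05,-.04),3:(.05,.04),4:(.05,-.04)}
print('rack',fit2([m[k] for k in m],[t.plane(pk[k][0],.005) for k in m]))
print('rack tri',fit2([m[k] for k in m],[tri(t,pk[k][0],s,pk[k][1])[:2] for k in m]))
print('ball',tri(t,(338.4,264),s,(300.3,232)))
base=[(175+x/2.85,195+y/2.85) for x,y in((441,140),(493,142),(491,217),(437,215))]
print('base',[t.plane(p,.025) for p in base],np.mean([t.plane(p,.025) for p in base],0))
print('glue',t.plane((332.8,214.9),.085),'tapemeas near',t.plane((227,220),.06))
E
```

```text
tabs [0.5894 0.1634] [0.5889 0.2351] [0.5876 0.3058] [0.5871 0.3779]
charger tabs (array([0.5056, 0.2401]), np.float64(0.011480160399710067), np.float64(0.0008345151807645501))
charger apron (array([0.5061, 0.2403]), np.float64(0.006789948222725215), np.float64(0.00010977512500942588))
bar [array([0.5193, 0.393 ]), array([0.526 , 0.0934]), array([0.511, 0.093]), array([0.5043, 0.3924])]
packtop [0.5511 0.128  0.0396]
packtop [0.5528 0.2756 0.0398]
packtop [0.5489 0.3485 0.0389]
tab3d [0.5904 0.1649 0.0723]
tab3d [0.5898 0.2368 0.0697]
tab3d [0.5888 0.3092 0.0676]
tab3d [0.5883 0.3823 0.0686]
pocket 1 [ 0.4457 -0.1832  0.0056] [ 0.4458 -0.1826]
pocket 2 [ 0.4567 -0.2625  0.0056] [ 0.4569 -0.2616]
pocket 3 [ 0.545  -0.1696  0.0052] [ 0.5452 -0.169 ]
pocket 4 [ 0.5559 -0.2488  0.005 ] [ 0.5561 -0.2478]
rack (array([ 0.501 , -0.2153]), np.float64(0.13787300027837865), np.float64(0.00021029409867035637))
rack tri (array([ 0.5008, -0.216 ]), np.float64(0.13686233214594964), np.float64(0.0001602263633037962))
ball [ 0.5298 -0.0064  0.0698]
base [array([0.5827, 0.0139]), array([ 0.5812, -0.0339]), array([ 0.5123, -0.0323]), array([0.5138, 0.0173])] [ 0.5475 -0.0087]
glue [0.6524 0.0087] tapemeas near [0.6404 0.2781]
```

>>> step_arm --targets '[{"x": 44.4, "y": -52, "z": 0, "twist": 0.309}, {"x": 44.4, "y": -52, "z": 0, "twist": 0.309}, {"x": 44.4, "y": -52, "z": 0, "twist": 0.309}, {"x": 44.4, "y": -52, "z": 0, "twist": 0.309}, {"x": 44.4, "y": -52, "z": 0, "twist": 0.309}, {"x": 44.4, "y": -52, "z": 0, "twist": 0.309}, {"x": 44.4, "y": -52, "z": 0, "twist": 0.309}, {"x": 44.4, "y": -52, "z": 0, "twist": 0.309}]' --gripper 1

```text
time: 1.1
eef_pos: [0.3636, -0.2681, 0.2315]
orientation: [1.0, 0.006, 0.0, 0.0]
contact_force: [1.2, -1.0, -0.5]
finger_gap: -0.001
finger_force: 0.0
```

>>> step_arm --targets '[{"x": 11, "y": -26, "z": 0}, {"x": 11, "y": -26, "z": 0}, {"x": 11, "y": -26, "z": 0}, {"x": 11, "y": -26, "z": 3}, {"x": 11, "y": -26, "z": 8}, {"x": 11, "y": -26, "z": 13}, {"x": 11, "y": -26, "z": 17.9}, {"x": 11, "y": -26, "z": 17.9}]'

```text
$.targets[0]: bad value
```

>>> step_arm --targets '[{"x": 11, "y": -26, "z": 0, "twist": 0}, {"x": 11, "y": -26, "z": 0, "twist": 0}, {"x": 11, "y": -26, "z": 0, "twist": 0}, {"x": 11, "y": -26, "z": 3, "twist": 0}, {"x": 11, "y": -26, "z": 8, "twist": 0}, {"x": 11, "y": -26, "z": 13, "twist": 0}, {"x": 11, "y": -26, "z": 17.9, "twist": 0}, {"x": 11, "y": -26, "z": 17.9, "twist": 0}]'

```text
time: 1.9
eef_pos: [0.47, -0.0076, 0.0503]
orientation: [1.0, 0.007, 0.0, 0.0]
contact_force: [0.6, 0.3, 0.8]
finger_gap: 0.0
finger_force: 0.0
```

Push the toggle over, slowly, in +x.

>>> step_arm --targets '[{"x": 2, "y": 0, "z": 0, "twist": 0}, {"x": 3.5, "y": 0, "z": 0, "twist": 0}, {"x": 4.5, "y": 0, "z": 0, "twist": 0}, {"x": 5.5, "y": 0, "z": 0, "twist": 0}, {"x": 6.5, "y": 0, "z": 0, "twist": 0}, {"x": 7.2, "y": 0, "z": 0, "twist": 0}, {"x": 7.7, "y": 0, "z": 0, "twist": 0}, {"x": 7.7, "y": 0, "z": 0, "twist": 0}]'

```text
time: 2.7
eef_pos: [0.5477, -0.0078, 0.0523]
orientation: [1.0, 0.006, 0.0, -0.0]
contact_force: [-0.4, -0.5, -0.1]
finger_gap: 0.001
finger_force: 0.0
```

```bash
cat > m.py <<'E'
from h import *
np.set_printoptions(precision=4,suppress=True)
t,s=Cam('top'),Cam('scene')
def ball():
    a=t.blobs(*COL['red'],(320,235,360,280))[1]; b=s.blobs((0,150,60),(12,255,255),(285,215,320,246))[1]
    print('ball',a,b)
    if a and b: print(tri(t,a[0][0],s,b[0][0]))
def crop(c,x0,y0,x1,y1,name):
    k=min(600/(y1-y0),800/(x1-x0)); cv2.imwrite(name,cv2.resize(c.im[y0:y1,x0:x1],None,fx=k,fy=k,interpolation=cv2.INTER_CUBIC)[:600,:800,::-1])
E
python3 -c "
from m import *
ball(); s_=ctrl.sense(); print(s_['eef_pos'],s_['contact_force'])"
```

```text
ball [] [([304.0, 241.8], [299, 238, 10, 8, 65])]
[ 0.5473 -0.0078  0.0523] [-0.1408  0.7907 -0.0471]
```

>>> step_arm --targets '[{"x": 0.3, "y": 0, "z": 0, "twist": 0}, {"x": 0.6, "y": 0, "z": 0, "twist": 0}, {"x": 0.9, "y": 0, "z": 0, "twist": 0}, {"x": 1.2, "y": 0, "z": 0, "twist": 0}, {"x": 1.2, "y": 0, "z": 0, "twist": 0}]'

```text
time: 3.3
eef_pos: [0.5513, -0.0077, 0.0516]
orientation: [1.0, 0.006, -0.011, -0.0]
contact_force: [-88.9, -1.6, 50.1]
finger_gap: 0.002
finger_force: 45.6
```

```bash
python3 -c "
from m import *
ball(); s_=ctrl.sense(); print(s_['eef_pos'],s_['contact_force'])
for dx in (-.024,.024): print(s.px([.549+dx,-.0075,.066]),t.px([.549+dx,-.0075,.066]))"
```

```text
ball [] [([304.4, 242.2], [300, 239, 10, 7, 61])]
[ 0.5513 -0.0077  0.0516] [-89.1345  -1.5289  50.717 ]
[299.3139 232.2267] [338.6484 265.9073]
[304.9033 243.091 ] [338.7218 246.9767]
```

>>> step_arm --targets '[{"x": -2, "y": 0, "z": 0, "twist": 0}, {"x": -3.5, "y": 0, "z": 0, "twist": 0}, {"x": -3.5, "y": 0, "z": -5, "twist": 0}, {"x": -3.5, "y": 0, "z": -9, "twist": 0}, {"x": 0, "y": -4, "z": -9, "twist": 0}, {"x": 3, "y": -8, "z": -9, "twist": 0}, {"x": 5, "y": -12, "z": -9, "twist": 0}, {"x": 6.4, "y": -17.2, "z": -9, "twist": 0}]'

```text
time: 4.2
eef_pos: [0.6215, 0.1628, 0.1423]
orientation: [1.0, 0.005, 0.0, 0.0]
contact_force: [0.8, 0.3, 0.3]
finger_gap: 0.002
finger_force: 0.0
```

```bash
python3 -c "
from m import *
ball(); s_=ctrl.sense(); print(s_['eef_pos'],s_['contact_force'])
crop(t,270,200,410,305,'pics/sw1.png')"
```

```text
ball [([339.4, 246.6], [336, 243, 8, 9, 53])] [([304.2, 242.2], [300, 239, 10, 7, 57])]
[ 0.5737 -0.0092  0.0697]
[0.621  0.166  0.1418] [ 0.5696 -0.6165 -0.4868]
```

View pics/sw1.png

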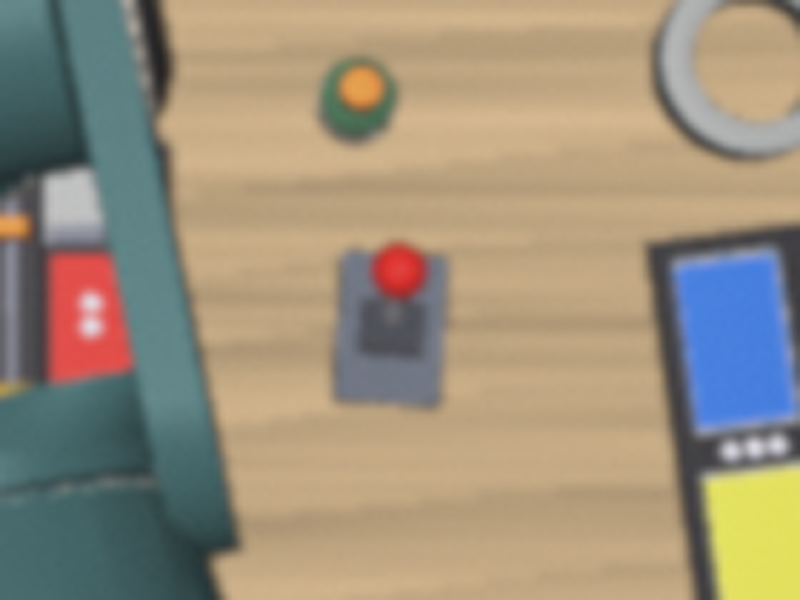

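>>> step_arm --targets '[{"x": 0, "y": 0, "z": 5, "twist": 0}, {"x": 0, "y": 0, "z": 7.6, "twist": 0}, {"x": -2, "y": 0, "z": 7.6, "twist": 0}, {"x": -4, "y": 0, "z": 7.6, "twist": 0}, {"x": -5.5, "y": 0, "z": 7.6, "twist": 0}, {"x": -7, "y": 0, "z": 7.6, "twist": 0}, {"x": -8.5, "y": 0, "z": 7.6, "twist": 0}, {"x": -9.5, "y": 0, "z": 7.6, "twist": 0}]'

```text
time: 5.1
eef_pos: [0.5251, 0.1598, 0.0664]
orientation: [1.0, 0.006, 0.001, 0.0]
contact_force: [7.8, -0.0, -6.1]
finger_gap: 0.0
finger_force: 3.9
```

>>> step_arm --targets '[{"x": -0.4, "y": 0, "z": 0, "twist": 0}, {"x": -0.7, "y": 0, "z": 0, "twist": 0}, {"x": -0.7, "y": 0, "z": 0, "twist": 0}]'

```text
time: 5.4
eef_pos: [0.52, 0.1597, 0.0667]
orientation: [1.0, 0.006, 0.003, -0.0]
contact_force: [18.9, 0.9, -10.5]
finger_gap: -0.003
finger_force: 9.8
```

```bash
python3 -c "
from m import *
s_=ctrl.sense(); print(s_['eef_pos'],s_['contact_force'])
print(t.blobs(*COL['red'],(270,240,310,315)),)" | grep -v '\[\[0'
python3 -c "
from m import *
print(s.blobs(*COL['red'],(325,190,400,250))[1],s.blobs(*COL['orange'],(325,190,400,250))[1])
crop(s,310,190,470,270,'pics/ej1.png')"
```

```text
[0.52   0.1597 0.0667] [ 19.4532  -0.8595 -11.4208]
       [0, 0, 0, ..., 0, 0, 0],
       [0, 0, 0, ..., 0, 0, 0],
       ...,
       [0, 0, 0, ..., 0, 0, 0],
       [0, 0, 0, ..., 0, 0, 0],
       [0, 0, 0, ..., 0, 0, 0]], shape=(480, 640), dtype=uint8), [([284.7, 295.8], [280, 286, 12, 17, 145])])
[([340.9, 217.4], [331, 211, 21, 14, 175])] [([359.1, 220.3], [357, 219, 7, 3, 11]), ([344.5, 224.3], [338, 223, 14, 3, 14]), ([397.2, 227.9], [395, 222, 5, 13, 55]), ([346.5, 229.1], [341, 227, 13, 5, 15])]
```

View pics/ej1.png

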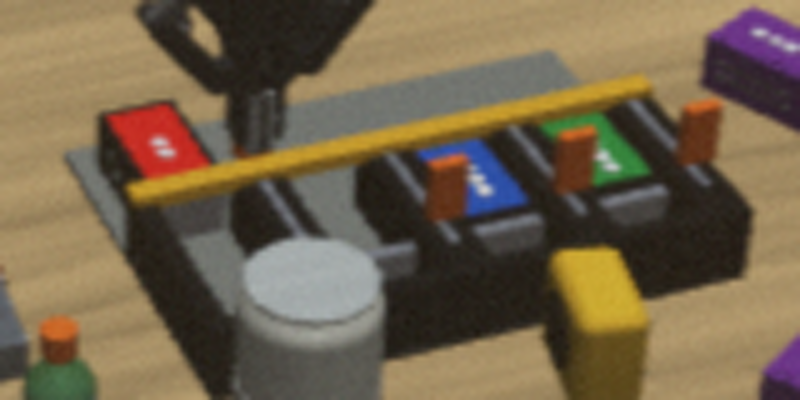

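>>> step_arm --targets '[{"x": 3, "y": 0, "z": 0, "twist": 0}, {"x": 6, "y": 0, "z": 0, "twist": 0}, {"x": 8, "y": 0, "z": 0, "twist": 0}, {"x": 8, "y": 0, "z": -4, "twist": 0}, {"x": 8, "y": 0, "z": -8, "twist": 0}, {"x": 3, "y": 1, "z": -10, "twist": 0}, {"x": -1.5, "y": 2.5, "z": -10, "twist": 0}, {"x": -5.7, "y": 3.5, "z": -10, "twist": 0}]'

```text
time: 6.4
eef_pos: [0.4602, 0.1237, 0.1668]
orientation: [1.0, 0.006, 0.001, -0.0]
contact_force: [0.1, 0.0, 0.7]
finger_gap: 0.002
finger_force: 0.0
```

```bash
cat >> m.py <<'E'
def pack(col,roi_t,roi_s,ztop=.039):
    lo,hi=COL[col]; 
    if col=='red': hi=(8,255,255)
    out=[]
    for c,r in((t,roi_t),(s,roi_s)):
        m,b=c.blobs(lo,hi,r); m=cv2.morphologyEx(m,cv2.MORPH_CLOSE,np.ones((5,5),np.uint8))
        n,l,st,ce=cv2.connectedComponentsWithStats(m)
        if n<2: out.append(None); continue
        i=1+st[1:,4].argmax(); cs=cv2.findContours((l==i).astype(np.uint8),cv2.RETR_EXTERNAL,cv2.CHAIN_APPROX_NONE)[0]
        out.append((ce[i],cs[0],st[i]))
    for c,o in zip((t,s),out):
        if o:
            P=np.array([c.plane(p,ztop) for p in o[1][:,0].astype(float)]); rc=cv2.minAreaRect((P*1000).astype(np.float32)); print(col,'rect mm',rc,'cen',c.plane(o[0],ztop),o[2])
    if all(out): print('tri',tri(t,out[0][0],s,out[1][0]))
E
python3 -c "
from m import *
s_=ctrl.sense(); print(s_['eef_pos'],s_['contact_force'])
pack('red',(265,240,310,330),(325,190,372,250)); print(s.blobs(*COL['orange'],(360,190,460,250))[1])"
```

```text
[0.4583 0.1234 0.1671] [ 0.3421 -0.5546  0.2581]
red rect mm ((462.18096923828125, 127.24083709716797), (63.617313385009766, 38.677764892578125), 1.5908102989196777) cen [0.4631 0.127 ] [331 211  21  15 196]
[([449.7, 215.7], [445, 209, 10, 14, 111]), ([424.2, 221.6], [420, 215, 9, 14, 92]), ([384.0, 220.8], [382, 220, 5, 3, 8]), ([398.6, 227.3], [395, 221, 8, 13, 88]), ([372.8, 231.4], [369, 226, 9, 12, 84])]
```

>>> step_arm --targets '[{"x": 0.2, "y": -0.3, "z": 0, "twist": 0}, {"x": 0.2, "y": -0.3, "z": 3, "twist": 0}, {"x": 0.2, "y": -0.3, "z": 6, "twist": 0}, {"x": 0.2, "y": -0.3, "z": 8, "twist": 0}, {"x": 0.2, "y": -0.3, "z": 10, "twist": 0}, {"x": 0.2, "y": -0.3, "z": 10, "twist": 0}]' --gripper -0.7

```text
time: 7.1
eef_pos: [0.4633, 0.1275, 0.0635]
orientation: [1.0, 0.006, -0.002, 0.0]
contact_force: [0.9, -0.0, 0.7]
finger_gap: 0.85
finger_force: 0.0
```

>>> step_arm --targets '[{"x": 0, "y": 0, "z": 2.5, "twist": 0}, {"x": 0, "y": 0, "z": 4.5, "twist": 0}, {"x": 0, "y": 0, "z": 5, "twist": 0}, {"x": 0, "y": 0, "z": 5, "twist": 0}]'

```text
time: 7.5
eef_pos: [0.4641, 0.1276, 0.0165]
orientation: [1.0, 0.006, -0.0, 0.0]
contact_force: [0.4, 0.4, 0.2]
finger_gap: 0.847
finger_force: 0.0
```

>>> step_arm --targets '[{"x": 0, "y": 0, "z": 0, "twist": 0}, {"x": 0, "y": 0, "z": 0, "twist": 0}, {"x": 0, "y": 0, "z": 0, "twist": 0}, {"x": 0, "y": 0, "z": 0, "twist": 0}, {"x": 0, "y": 0, "z": 0, "twist": 0}, {"x": 0, "y": 0, "z": 0, "twist": 0}]' --gripper 0.6

```text
time: 8.1
eef_pos: [0.4646, 0.1277, 0.0179]
orientation: [1.0, 0.006, 0.001, -0.0]
contact_force: [0.0, 0.2, 6.9]
finger_gap: 0.506
finger_force: 62.4
```

>>> step_arm --targets '[{"x": 0, "y": 0, "z": -2, "twist": 0}, {"x": 0, "y": 0, "z": -5, "twist": 0}, {"x": 0, "y": 0, "z": -8, "twist": 0}, {"x": 0, "y": 0, "z": -8, "twist": 0}]'

```text
time: 8.5
eef_pos: [0.4654, 0.1279, 0.1008]
orientation: [1.0, 0.006, 0.003, -0.001]
contact_force: [0.5, 0.3, -3.1]
finger_gap: 0.502
finger_force: 62.1
```

>>> step_arm --targets '[{"x": -0.2, "y": 3, "z": 0, "twist": 0}, {"x": -0.3, "y": 7, "z": 0, "twist": 0}, {"x": -0.4, "y": 12, "z": 0, "twist": 0}, {"x": -0.5, "y": 17, "z": 0, "twist": 0}, {"x": -0.6, "y": 22, "z": 0, "twist": -0.05}, {"x": -0.8, "y": 27, "z": 0, "twist": -0.125}, {"x": -1, "y": 32, "z": 0, "twist": -0.125}, {"x": -1.1, "y": 36, "z": 0, "twist": -0.125}]'

```text
time: 9.3
eef_pos: [0.4561, -0.2351, 0.0957]
orientation: [0.998, 0.068, -0.0, -0.0]
contact_force: [0.9, 0.6, -2.9]
finger_gap: 0.5
finger_force: 62.2
```

>>> step_arm --targets '[{"x": 0, "y": 2, "z": 0, "twist": 0}, {"x": 0, "y": 3, "z": 0, "twist": 0}, {"x": 0, "y": 3, "z": 0, "twist": 0}, {"x": 0, "y": 3, "z": 0, "twist": 0}]'

```text
time: 9.7
eef_pos: [0.4609, -0.2614, 0.0959]
orientation: [0.998, 0.069, -0.0, -0.0]
contact_force: [-0.4, 0.1, -2.8]
finger_gap: 0.501
finger_force: 68.3
```

```bash
python3 -c "
from m import *
s_=ctrl.sense(); print(s_['eef_pos'],s_['contact_force'],s_['finger_gap'],s_['finger_force'],s_['orientation'])
crop(s,150,190,310,310,'pics/r2.png')"
```

```text
[ 0.4611 -0.2612  0.0962] [ 1.0654  0.6198 -3.0849] 0.4948975914324394 68.29516410827637 [ 0.9976  0.0689 -0.     -0.0001]
```

View pics/r2.png

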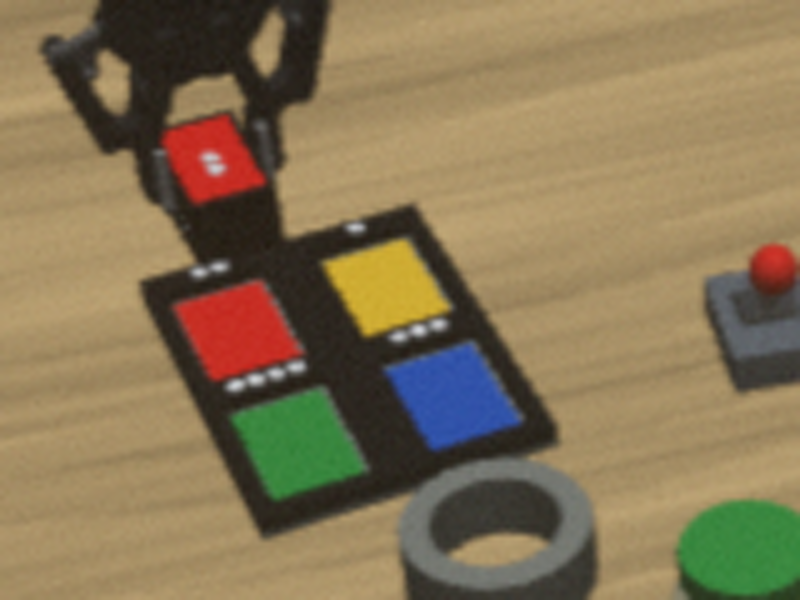

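```bash
python3 -c "
from m import *
print(ctrl.sense()['eef_pos'])
pack('red',(420,230,450,300),(170,205,205,233),.1175)"
```

```text
[ 0.4612 -0.2614  0.0964]
red rect mm ((478.1659851074219, -233.6278839111328), (26.553089141845703, 43.866798400878906), 0.4009651839733124) cen [ 0.4805 -0.2315] [424 280  19  12 167]
red rect mm ((462.0020751953125, -261.16558837890625), (68.9872817993164, 38.27410888671875), 6.781006336212158) cen [ 0.463  -0.2614] [182 213  21  18 253]
tri [ 0.4768 -0.2498  0.1221]
```

>>> step_arm --targets '[{"x": -0.5, "y": 0, "z": 0, "twist": 0}, {"x": -0.5, "y": 0, "z": 2.5, "twist": 0}, {"x": -0.5, "y": 0, "z": 4.5, "twist": 0}, {"x": -0.5, "y": 0, "z": 6, "twist": 0}, {"x": -0.5, "y": 0, "z": 6.8, "twist": 0}, {"x": -0.5, "y": 0, "z": 7.4, "twist": 0}, {"x": -0.5, "y": 0, "z": 7.7, "twist": 0}, {"x": -0.5, "y": 0, "z": 7.7, "twist": 0}]'

```text
time: 10.7
eef_pos: [0.4562, -0.2631, 0.0194]
orientation: [0.998, 0.068, 0.0, 0.0]
contact_force: [0.9, -0.3, -3.1]
finger_gap: 0.498
finger_force: 68.5
```

>>> step_arm --targets '[{"x": 0, "y": 0, "z": 0.15, "twist": 0}, {"x": 0, "y": 0, "z": 0.2, "twist": 0}]'

```text
time: 10.9
eef_pos: [0.4564, -0.2632, 0.0179]
orientation: [0.998, 0.068, 0.0, 0.0]
contact_force: [-3.5, 0.8, 4.9]
finger_gap: 0.497
finger_force: 69.7
```

>>> step_arm --targets '[{"x": 0, "y": 0, "z": 0, "twist": 0}, {"x": 0, "y": 0, "z": 0, "twist": 0}, {"x": 0, "y": 0, "z": 0, "twist": 0}, {"x": 0, "y": 0, "z": -2, "twist": 0}, {"x": 0, "y": 0, "z": -5, "twist": 0}, {"x": 0, "y": 0, "z": -10, "twist": 0}, {"x": 0, "y": 0, "z": -12, "twist": 0}]' --gripper -0.4

```text
time: 11.6
eef_pos: [0.4571, -0.2636, 0.142]
orientation: [0.998, 0.068, 0.002, 0.001]
contact_force: [0.1, 0.3, -0.2]
finger_gap: 0.698
finger_force: 0.0
```

```bash
python3 -c "
from m import *
print(ctrl.sense()['eef_pos'])
pack('red',(420,270,450,310),(180,240,215,270),.039)"
```

```text
[ 0.4573 -0.2638  0.1412]
red rect mm ((473.1006774902344, -257.543701171875), (33.3183479309082, 45.895381927490234), 9.807305335998535) cen [ 0.4743 -0.26  ] [425 280  20  15 184]
red rect mm ((457.0801086425781, -263.3116760253906), (67.68898010253906, 38.30956268310547), 8.583724021911621) cen [ 0.4603 -0.2639] [185 240  21  16 229]
tri [ 0.4736 -0.262   0.0477]
```

>>> step_arm --targets '[{"x": 2, "y": -5, "z": 0, "twist": 0}, {"x": 4, "y": -9, "z": 0, "twist": 0}, {"x": 6, "y": -13.5, "z": 0, "twist": 0}, {"x": 8, "y": -18, "z": 0, "twist": 0.05}, {"x": 10, "y": -22.5, "z": 0, "twist": 0.1}, {"x": 12, "y": -27, "z": 0, "twist": 0.125}, {"x": 14, "y": -31.5, "z": 0, "twist": 0.125}, {"x": 16, "y": -36, "z": 0, "twist": 0.125}]' --gripper 1

```text
time: 12.5
eef_pos: [0.5654, 0.1176, 0.1364]
orientation: [1.0, 0.006, -0.0, 0.0]
contact_force: [0.7, -1.1, 1.2]
finger_gap: -0.002
finger_force: 0.0
```

```bash
python3 -c "
from m import *
print(ctrl.sense()['eef_pos'],ctrl.sense()['orientation'])
pack('red',(420,270,450,310),(180,240,215,270),.039)"
```

```text
[0.5658 0.12   0.1359] [ 1.      0.008  -0.0007 -0.0004]
red rect mm ((455.5474548339844, -258.3610534667969), (68.31019592285156, 49.674415588378906), 7.623626232147217) cen [ 0.4556 -0.2631] [425 280  22  28 409]
red rect mm ((457.5416564941406, -263.5272216796875), (67.95917510986328, 38.742191314697266), 7.335171699523926) cen [ 0.4607 -0.2641] [185 240  21  16 235]
tri [ 0.4555 -0.2639  0.0352]
```

>>> step_arm --targets '[{"x": 1.5, "y": -5, "z": 0, "twist": 0}, {"x": 3, "y": -10, "z": 0, "twist": 0}, {"x": 4.5, "y": -15, "z": 0, "twist": 0}, {"x": 5.6, "y": -18.7, "z": 0, "twist": 0}, {"x": 5.6, "y": -18.7, "z": 2, "twist": 0}, {"x": 5.6, "y": -18.7, "z": 5, "twist": 0}, {"x": 5.6, "y": -18.7, "z": 7, "twist": 0}, {"x": 5.6, "y": -18.7, "z": 7, "twist": 0}]'

```text
time: 13.4
eef_pos: [0.6176, 0.302, 0.0629]
orientation: [1.0, 0.006, -0.003, 0.001]
contact_force: [-0.8, -0.5, 0.4]
finger_gap: -0.002
finger_force: 0.0
```

>>> step_arm --targets '[{"x": 0, "y": -0.4, "z": -0.3, "twist": 0}, {"x": -2, "y": -0.4, "z": -0.3, "twist": 0}, {"x": -4, "y": -0.4, "z": -0.3, "twist": 0}, {"x": -5.5, "y": -0.4, "z": -0.3, "twist": 0}, {"x": -7, "y": -0.4, "z": -0.3, "twist": 0}, {"x": -8.5, "y": -0.4, "z": -0.3, "twist": 0}, {"x": -9.4, "y": -0.4, "z": -0.3, "twist": 0}, {"x": -9.4, "y": -0.4, "z": -0.3, "twist": 0}]'

```text
time: 14.2
eef_pos: [0.5257, 0.3062, 0.0724]
orientation: [1.0, 0.006, 0.002, -0.001]
contact_force: [6.1, -0.1, -1.9]
finger_gap: 0.002
finger_force: 2.8
```

>>> step_arm --targets '[{"x": -0.4, "y": 0, "z": 0.2, "twist": 0}, {"x": -0.8, "y": 0, "z": 0.2, "twist": 0}, {"x": -0.8, "y": 0, "z": 0.2, "twist": 0}]'

```text
time: 14.5
eef_pos: [0.5188, 0.3063, 0.0707]
orientation: [1.0, 0.006, 0.002, -0.001]
contact_force: [6.3, -0.8, 2.1]
finger_gap: -0.001
finger_force: 3.0
```

Not yet at the stop (only spring force), so I go a bit further.

>>> step_arm --targets '[{"x": -0.3, "y": 0, "z": 0, "twist": 0}, {"x": -0.5, "y": 0, "z": 0, "twist": 0}, {"x": -0.5, "y": 0, "z": 0, "twist": 0}]'

```text
time: 14.8
eef_pos: [0.5173, 0.3062, 0.0711]
orientation: [1.0, 0.006, 0.006, -0.001]
contact_force: [38.0, 2.3, -10.9]
finger_gap: 0.0
finger_force: 18.8
```

```bash
python3 -c "
from m import *
print(ctrl.sense()['eef_pos'],ctrl.sense()['contact_force'])
pack('blue',(205,230,255,320),(370,180,420,230),.039)"
```

```text
[0.5173 0.3062 0.0711] [ 36.5826   1.9165 -12.1193]
blue rect mm ((483.4536437988281, 259.57269287109375), (23.20067024230957, 12.893651962280273), 0.9752644896507263) cen [0.4848 0.2584] [232 277   6  10  44]
blue rect mm ((459.90081787109375, 271.0985107421875), (60.4771728515625, 37.3664436340332), 1.533746600151062) cen [0.4606 0.271 ] [380 201  21  14 168]
tri [0.4858 0.2574 0.0578]
```

>>> step_arm --targets '[{"x": 3, "y": 0, "z": 0, "twist": 0}, {"x": 6, "y": 0, "z": 0, "twist": 0}, {"x": 8.5, "y": 0, "z": 0, "twist": 0}, {"x": 8.5, "y": 0, "z": -4, "twist": 0}, {"x": 8, "y": 0, "z": -8, "twist": 0}, {"x": 3, "y": 1, "z": -9, "twist": 0}, {"x": -1.5, "y": 2.5, "z": -9, "twist": 0}, {"x": -5.3, "y": 3.6, "z": -9, "twist": 0}]'

```text
time: 15.7
eef_pos: [0.4584, 0.2688, 0.16]
orientation: [1.0, 0.006, 0.001, -0.001]
contact_force: [-0.2, 0.4, 0.8]
finger_gap: -0.001
finger_force: 0.0
```

>>> step_arm --targets '[{"x": 0, "y": 0, "z": 0, "twist": 0}, {"x": 0, "y": 0, "z": 3, "twist": 0}, {"x": 0, "y": 0, "z": 6, "twist": 0}, {"x": 0, "y": 0, "z": 8, "twist": 0}, {"x": 0, "y": 0, "z": 8, "twist": 0}, {"x": 0, "y": 0, "z": 8, "twist": 0}]' --gripper -0.7

```text
time: 16.3
eef_pos: [0.4605, 0.2695, 0.0797]
orientation: [1.0, 0.006, 0.0, -0.0]
contact_force: [-0.4, 0.2, 0.9]
finger_gap: 0.846
finger_force: 0.0
```

```bash
python3 -c "
from m import *
print(ctrl.sense()['eef_pos'],ctrl.sense()['contact_force'])
pack('blue',(205,230,255,320),(370,180,420,230),.039)"
```

```text
[0.4607 0.2696 0.0802] [-1.1116  0.8066 -0.7662]
blue rect mm ((459.9083251953125, 270.8871154785156), (60.47836685180664, 36.94060134887695), 1.5237540006637573) cen [0.4606 0.2709] [380 201  21  14 167]
```

>>> step_arm --targets '[{"x": 0, "y": -0.1, "z": 3, "twist": 0}, {"x": 0, "y": -0.1, "z": 5, "twist": 0}, {"x": 0, "y": -0.1, "z": 6, "twist": 0}, {"x": 0, "y": -0.1, "z": 6.3, "twist": 0}, {"x": 0, "y": -0.1, "z": 6.3, "twist": 0}]'

```text
time: 16.9
eef_pos: [0.4601, 0.2704, 0.0162]
orientation: [1.0, 0.006, 0.0, -0.0]
contact_force: [1.2, -0.4, -0.7]
finger_gap: 0.847
finger_force: 0.0
```

>>> step_arm --targets '[{"x": 0, "y": 0, "z": 0, "twist": 0}, {"x": 0, "y": 0, "z": 0, "twist": 0}, {"x": 0, "y": 0, "z": 0, "twist": 0}, {"x": 0, "y": 0, "z": 0, "twist": 0}, {"x": 0, "y": 0, "z": 0, "twist": 0}, {"x": 0, "y": 0, "z": 0, "twist": 0}]' --gripper 0.6

```text
time: 17.5
eef_pos: [0.4603, 0.2705, 0.0166]
orientation: [1.0, 0.006, 0.001, -0.0]
contact_force: [-0.4, -1.0, 6.8]
finger_gap: 0.505
finger_force: 62.4
```

>>> step_arm --targets '[{"x": 0, "y": 0, "z": -2, "twist": 0}, {"x": 0, "y": 0, "z": -5, "twist": 0}, {"x": 0, "y": 0, "z": -8, "twist": 0}, {"x": 0, "y": 0, "z": -10, "twist": 0}, {"x": 0, "y": 0, "z": -10, "twist": 0}]'

```text
time: 18.0
eef_pos: [0.4608, 0.2708, 0.1186]
orientation: [1.0, 0.006, 0.002, -0.001]
contact_force: [0.1, -0.8, -2.4]
finger_gap: 0.507
finger_force: 61.6
```

>>> step_arm --targets '[{"x": 0.5, "y": 3, "z": 0, "twist": 0}, {"x": 1, "y": 7, "z": 0, "twist": 0}, {"x": 2, "y": 11.5, "z": 0, "twist": 0}, {"x": 3, "y": 16, "z": 0, "twist": 0}, {"x": 4, "y": 20.5, "z": 0, "twist": 0}, {"x": 5, "y": 25, "z": 0, "twist": -0.05}, {"x": 6, "y": 29.5, "z": 0, "twist": -0.125}, {"x": 7, "y": 34, "z": 0, "twist": -0.125}]'

```text
time: 18.8
eef_pos: [0.5333, -0.0708, 0.1141]
orientation: [0.998, 0.07, -0.0, -0.0]
contact_force: [0.7, 1.1, -1.5]
finger_gap: 0.502
finger_force: 61.7
```

```bash
python3 -c "
from station import ctrl
s=ctrl.sense();print(s['eef_pos'],s['orientation'],s['finger_gap'],s['finger_force'],s['contact_force'])"
```

```text
[ 0.53332549 -0.07083349  0.11408846] [ 9.97569215e-01  6.96808359e-02 -4.71128116e-04 -1.40043088e-04] 0.5015819674108639 61.676491498947144 [ 0.71047584  1.06905144 -1.5475311 ]
```

>>> step_arm --targets '[{"x": -0.1, "y": 4, "z": 0, "twist": 0}, {"x": -0.2, "y": 8, "z": 0, "twist": 0}, {"x": -0.2, "y": 9.8, "z": 0, "twist": 0}, {"x": -0.2, "y": 9.8, "z": 0, "twist": 0}, {"x": -0.2, "y": 9.8, "z": 0, "twist": 0}]'

```text
time: 19.3
eef_pos: [0.5447, -0.1659, 0.1144]
orientation: [0.998, 0.068, -0.001, -0.0]
contact_force: [0.4, 0.3, -1.8]
finger_gap: 0.502
finger_force: 61.8
```

```bash
python3 -c "
from m import *
z=ctrl.sense()['eef_pos'][2]; print(ctrl.sense()['eef_pos'],ctrl.sense()['orientation'])
pack('blue',(380,230,390,240),(205,220,255,258),z+.0225)
print(s.blobs(*COL['orange'],(360,190,460,250))[1])"
```

```text
[ 0.5449 -0.1652  0.1149] [ 0.9976  0.0688 -0.0002 -0.0002]
blue rect mm ((548.5223388671875, -165.22891235351562), (67.58821105957031, 37.77791976928711), 7.550782203674316) cen [ 0.5515 -0.165 ] [228 220  21  16 245]
[([449.5, 215.7], [445, 209, 10, 14, 114]), ([424.3, 221.6], [420, 215, 9, 14, 93]), ([398.8, 227.0], [395, 221, 9, 13, 101]), ([372.7, 231.4], [369, 226, 9, 11, 81])]
```

>>> step_arm --targets '[{"x": -0.2, "y": 0.4, "z": 0, "twist": 0}, {"x": -0.2, "y": 0.4, "z": 3, "twist": 0}, {"x": -0.2, "y": 0.4, "z": 6, "twist": 0}, {"x": -0.2, "y": 0.4, "z": 8, "twist": 0}, {"x": -0.2, "y": 0.4, "z": 9, "twist": 0}, {"x": -0.2, "y": 0.4, "z": 9.5, "twist": 0}, {"x": -0.2, "y": 0.4, "z": 9.7, "twist": 0}, {"x": -0.2, "y": 0.4, "z": 9.7, "twist": 0}]'

```text
time: 20.2
eef_pos: [0.5441, -0.1706, 0.0191]
orientation: [0.998, 0.068, 0.0, 0.0]
contact_force: [0.8, 0.5, -2.1]
finger_gap: 0.506
finger_force: 61.8
```

>>> step_arm --targets '[{"x": 0, "y": 0, "z": 0.2, "twist": 0}, {"x": 0, "y": 0, "z": 0.3, "twist": 0}]'

```text
time: 20.4
eef_pos: [0.5442, -0.1707, 0.0166]
orientation: [0.998, 0.068, 0.001, 0.0]
contact_force: [-6.8, 1.5, 18.1]
finger_gap: 0.504
finger_force: 64.0
```

>>> step_arm --targets '[{"x": 0, "y": 0, "z": 0, "twist": 0}, {"x": 0, "y": 0, "z": 0, "twist": 0}, {"x": 0, "y": 0, "z": 0, "twist": 0}, {"x": 0, "y": 0, "z": -2, "twist": 0}, {"x": 0, "y": 0, "z": -5, "twist": 0}, {"x": 0, "y": 0, "z": -10, "twist": 0}, {"x": 0, "y": 0, "z": -12, "twist": 0}]' --gripper -0.4

```text
time: 21.1
eef_pos: [0.5447, -0.1709, 0.14]
orientation: [0.998, 0.068, 0.002, 0.001]
contact_force: [0.6, 0.1, 0.5]
finger_gap: 0.698
finger_force: 0.0
```

```bash
python3 -c "
from m import *
print(ctrl.sense()['eef_pos'])
pack('blue',(380,235,415,280),(215,240,262,285),.039)"
```

```text
[ 0.545  -0.171   0.1392]
blue rect mm ((567.8090209960938, -147.0848388671875), (15.565616607666016, 15.603099822998047), 89.80482482910156) cen [ 0.5679 -0.1478] [389 247   7   7  40]
blue rect mm ((547.0108642578125, -171.04920959472656), (67.2866439819336, 37.76299285888672), 8.797435760498047) cen [ 0.5479 -0.1708] [228 250  22  19 260]
tri [ 0.5637 -0.1623  0.0479]
```

>>> step_arm --targets '[{"x": 1, "y": -5, "z": 0, "twist": 0}, {"x": 2, "y": -9.5, "z": 0, "twist": 0}, {"x": 3.5, "y": -14, "z": 0, "twist": 0}, {"x": 5, "y": -18.5, "z": 0, "twist": 0.05}, {"x": 6, "y": -23, "z": 0, "twist": 0.1}, {"x": 7.5, "y": -27.5, "z": 0, "twist": 0.125}, {"x": 9, "y": -32, "z": 0, "twist": 0.125}, {"x": 10, "y": -36, "z": 0, "twist": 0.125}]' --gripper 1

```text
time: 22.0
eef_pos: [0.5934, 0.202, 0.1341]
orientation: [1.0, 0.006, -0.001, 0.0]
contact_force: [0.4, -0.4, 0.3]
finger_gap: 0.004
finger_force: 0.0
```

```bash
python3 -c "
from m import *
print(ctrl.sense()['eef_pos'],ctrl.sense()['orientation'])
pack('blue',(380,235,415,280),(215,240,262,285),.039)
pack('red',(420,270,450,310),(180,240,215,270),.039)
print(t.blobs(*COL['green'],(180,240,215,270))[1],s.blobs(*COL['green'],(410,205,445,230))[1])
ball()"
```

```text
[0.5932 0.2038 0.1337] [ 1.      0.0077 -0.0009 -0.0002]
blue rect mm ((545.1393432617188, -166.5752410888672), (68.36115264892578, 49.21647644042969), 7.985610485076904) cen [ 0.5448 -0.1666] [389 245  22  29 501]
blue rect mm ((546.93798828125, -170.72059631347656), (67.65853118896484, 36.96971893310547), 7.939393520355225) cen [ 0.5479 -0.1708] [228 250  22  19 256]
tri [ 0.5445 -0.1691  0.0358]
red rect mm ((455.5474548339844, -258.3610534667969), (68.31019592285156, 49.674415588378906), 7.623626232147217) cen [ 0.4554 -0.263 ] [425 280  22  28 414]
red rect mm ((457.5416564941406, -263.5271911621094), (67.95917510986328, 38.742191314697266), 7.335169792175293) cen [ 0.4606 -0.2642] [185 240  21  16 234]
tri [ 0.4553 -0.2639  0.0351]
[([196.4, 261.8], [195, 255, 4, 13, 36])] [([430.7, 219.1], [418, 213, 22, 14, 102])]
ball [([339.5, 246.7], [336, 243, 8, 9, 54])] [([304.2, 242.2], [300, 239, 10, 7, 58])]
[ 0.5735 -0.0093  0.0696]
```

>>> step_arm --targets '[{"x": 1, "y": -4.5, "z": 0, "twist": 0}, {"x": 1.8, "y": -9, "z": 0, "twist": 0}, {"x": 2.5, "y": -13.5, "z": 0, "twist": 0}, {"x": 2.8, "y": -17.6, "z": 0, "twist": 0}, {"x": 2.8, "y": -17.6, "z": 0, "twist": 0}, {"x": 2.8, "y": -17.6, "z": 3, "twist": 0}, {"x": 2.8, "y": -17.6, "z": 6.5, "twist": 0}, {"x": 2.8, "y": -17.6, "z": 6.5, "twist": 0}]'

```text
time: 22.9
eef_pos: [0.6174, 0.3739, 0.0642]
orientation: [1.0, 0.006, -0.004, 0.002]
contact_force: [0.1, 0.2, -1.0]
finger_gap: -0.001
finger_force: 0.0
```

>>> step_arm --targets '[{"x": 0, "y": -0.3, "z": -0.2, "twist": 0}, {"x": -2, "y": -0.3, "z": -0.2, "twist": 0}, {"x": -4, "y": -0.3, "z": -0.2, "twist": 0}, {"x": -5.5, "y": -0.3, "z": -0.2, "twist": 0}, {"x": -7, "y": -0.3, "z": -0.2, "twist": 0}, {"x": -8.5, "y": -0.3, "z": -0.2, "twist": 0}, {"x": -9.6, "y": -0.3, "z": -0.2, "twist": 0}, {"x": -9.6, "y": -0.3, "z": -0.2, "twist": 0}]'

```text
time: 23.7
eef_pos: [0.524, 0.3781, 0.075]
orientation: [1.0, 0.006, 0.002, -0.001]
contact_force: [5.7, -2.5, -1.6]
finger_gap: 0.001
finger_force: 2.8
```

>>> step_arm --targets '[{"x": -0.3, "y": 0, "z": 0, "twist": 0}, {"x": -0.6, "y": 0, "z": 0, "twist": 0}, {"x": -0.6, "y": 0, "z": 0, "twist": 0}]'

```text
time: 24.0
eef_pos: [0.5192, 0.378, 0.075]
orientation: [1.0, 0.006, 0.002, -0.001]
contact_force: [6.0, -1.8, 1.7]
finger_gap: -0.0
finger_force: 2.9
```

>>> step_arm --targets '[{"x": -0.2, "y": 0, "z": 0.2, "twist": 0}, {"x": -0.4, "y": 0, "z": 0.2, "twist": 0}, {"x": -0.5, "y": 0, "z": 0.2, "twist": 0}, {"x": -0.5, "y": 0, "z": 0.2, "twist": 0}]'

```text
time: 24.4
eef_pos: [0.5167, 0.3781, 0.0737]
orientation: [1.0, 0.005, 0.005, -0.001]
contact_force: [25.4, 1.3, -5.2]
finger_gap: 0.0
finger_force: 12.8
```

```bash
python3 -c "
from m import *
print(ctrl.sense()['eef_pos'],ctrl.sense()['contact_force'])
pack('green',(180,230,230,320),(395,180,440,230),.039)"
```

```text
[0.5167 0.3782 0.0737] [26.0311  0.611  -4.64  ]
green rect mm ((477.98333740234375, 332.2861328125), (42.98527526855469, 21.386890411376953), 30.145235061645508) cen [0.4774 0.3336] [199 278  11  15  95]
green rect mm ((458.841064453125, 342.9699401855469), (62.11500930786133, 39.13331604003906), 0.6421988010406494) cen [0.4596 0.343 ] [404 196  21  14 173]
tri [0.4781 0.332  0.0528]
```

>>> step_arm --targets '[{"x": 3, "y": 0, "z": 0, "twist": 0}, {"x": 6, "y": 0, "z": 0, "twist": 0}, {"x": 8.5, "y": 0, "z": 0, "twist": 0}, {"x": 8.5, "y": 0, "z": -4, "twist": 0}, {"x": 8, "y": 0, "z": -8, "twist": 0}, {"x": 3, "y": 1, "z": -9, "twist": 0}, {"x": -1.5, "y": 2.5, "z": -9, "twist": 0}, {"x": -5.4, "y": 3.5, "z": -9, "twist": 0}]'

```text
time: 25.3
eef_pos: [0.4579, 0.3416, 0.1627]
orientation: [1.0, 0.006, 0.001, -0.001]
contact_force: [-0.6, 0.3, 0.4]
finger_gap: 0.001
finger_force: 0.0
```

>>> step_arm --targets '[{"x": 0, "y": 0, "z": 0, "twist": 0}, {"x": 0, "y": 0, "z": 3, "twist": 0}, {"x": 0, "y": 0, "z": 6, "twist": 0}, {"x": 0, "y": 0, "z": 8, "twist": 0}, {"x": 0, "y": 0, "z": 8, "twist": 0}, {"x": 0, "y": 0, "z": 8, "twist": 0}]' --gripper -0.7

```text
time: 25.9
eef_pos: [0.4599, 0.3425, 0.082]
orientation: [1.0, 0.006, 0.001, -0.0]
contact_force: [0.3, 0.9, 0.6]
finger_gap: 0.85
finger_force: 0.0
```

```bash
python3 -c "
from m import *
print(ctrl.sense()['eef_pos'],ctrl.sense()['contact_force'])
pack('green',(180,230,230,320),(395,180,440,230),.039)"
```

```text
[0.46   0.3427 0.0825] [ 0.0781 -0.1208  0.2991]
green rect mm ((482.94158935546875, 334.3270568847656), (18.000507354736328, 18.18280029296875), 0.40172216296195984) cen [0.4838 0.333 ] [202 278   8   8  49]
green rect mm ((458.8998107910156, 343.0023193359375), (38.40670394897461, 62.45189666748047), 89.6961441040039) cen [0.4596 0.3431] [404 196  21  14 170]
tri [0.4842 0.3295 0.0572]
```

Aligned. I descend (0.082 → 0.0165), grip and lift.

>>> step_arm --targets '[{"x": 0, "y": 0, "z": 3, "twist": 0}, {"x": 0, "y": 0, "z": 5, "twist": 0}, {"x": 0, "y": 0, "z": 6.2, "twist": 0}, {"x": 0, "y": 0, "z": 6.5, "twist": 0}, {"x": 0, "y": 0, "z": 6.5, "twist": 0}]'

```text
time: 26.5
eef_pos: [0.4593, 0.3424, 0.0161]
orientation: [1.0, 0.006, 0.0, -0.0]
contact_force: [-0.0, 0.2, 0.1]
finger_gap: 0.853
finger_force: 0.0
```

>>> step_arm --targets '[{"x": 0, "y": 0, "z": 0, "twist": 0}, {"x": 0, "y": 0, "z": 0, "twist": 0}, {"x": 0, "y": 0, "z": 0, "twist": 0}, {"x": 0, "y": 0, "z": 0, "twist": 0}, {"x": 0, "y": 0, "z": 0, "twist": 0}, {"x": 0, "y": 0, "z": 0, "twist": 0}]' --gripper 0.6

```text
time: 27.1
eef_pos: [0.4595, 0.3426, 0.0167]
orientation: [1.0, 0.006, 0.001, -0.001]
contact_force: [-1.3, -1.1, 6.1]
finger_gap: 0.504
finger_force: 62.5
```

>>> step_arm --targets '[{"x": 0, "y": 0, "z": -2, "twist": 0}, {"x": 0, "y": 0, "z": -5, "twist": 0}, {"x": 0, "y": 0, "z": -8, "twist": 0}, {"x": 0, "y": 0, "z": -10, "twist": 0}, {"x": 0, "y": 0, "z": -10, "twist": 0}]'

```text
time: 27.6
eef_pos: [0.46, 0.3429, 0.1187]
orientation: [1.0, 0.006, 0.002, -0.001]
contact_force: [0.5, -0.4, -1.5]
finger_gap: 0.505
finger_force: 61.7
```

>>> step_arm --targets '[{"x": 0.3, "y": 3, "z": 0, "twist": 0}, {"x": 0.8, "y": 7, "z": 0, "twist": 0}, {"x": 1.5, "y": 11.5, "z": 0, "twist": 0}, {"x": 2.2, "y": 16, "z": 0, "twist": 0}, {"x": 3, "y": 20.5, "z": 0, "twist": 0}, {"x": 3.8, "y": 25, "z": 0, "twist": 0}, {"x": 4.6, "y": 29.5, "z": 0, "twist": 0}, {"x": 5.4, "y": 34, "z": 0, "twist": 0}]'

```text
time: 28.4
eef_pos: [0.5165, 0.001, 0.1142]
orientation: [1.0, 0.006, -0.0, -0.0]
contact_force: [1.6, 0.3, -2.1]
finger_gap: 0.502
finger_force: 61.7
```

>>> step_arm --targets '[{"x": 0.8, "y": 4.5, "z": 0, "twist": 0}, {"x": 1.5, "y": 9, "z": 0, "twist": -0.05}, {"x": 2.2, "y": 13.5, "z": 0, "twist": -0.125}, {"x": 2.9, "y": 18, "z": 0, "twist": -0.125}, {"x": 3.3, "y": 22, "z": 0, "twist": -0.125}, {"x": 3.5, "y": 25, "z": 0, "twist": -0.125}, {"x": 3.5, "y": 25, "z": 0, "twist": -0.125}, {"x": 3.5, "y": 25, "z": 0, "twist": -0.125}]'

```text
time: 29.2
eef_pos: [0.5543, -0.2469, 0.1138]
orientation: [0.998, 0.068, -0.001, -0.001]
contact_force: [-1.1, -0.2, -1.3]
finger_gap: 0.502
finger_force: 61.9
```

```bash
python3 -c "
from m import *
q=ctrl.sense(); z=q['eef_pos'][2]; print(q['eef_pos'],q['orientation'],q['finger_gap'],q['finger_force'],q['contact_force'])
pack('green',(380,230,390,240),(160,205,240,262),z+.0225)
crop(s,150,190,310,310,'pics/r4.png')"
```

```text
[ 0.5547 -0.2459  0.1146] [ 0.9976  0.0686 -0.0004 -0.0003] 0.503204056989395 61.869850158691406 [ 0.1827  1.0547 -1.3961]
green rect mm ((558.0347900390625, -245.9547576904297), (69.15265655517578, 38.369571685791016), 6.533066749572754) cen [ 0.5596 -0.246 ] [193 226  23  20 290]
```

View pics/r4.png

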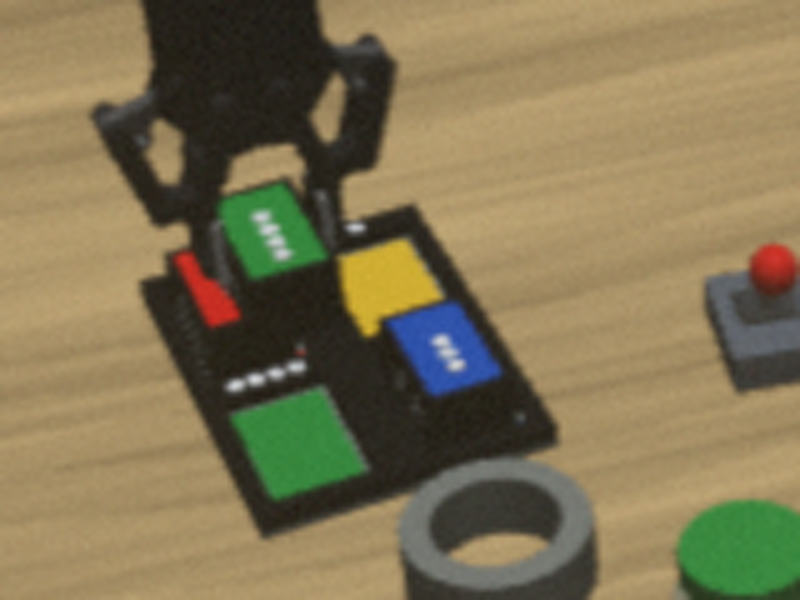

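>>> step_arm --targets '[{"x": 0, "y": 0.2, "z": 0, "twist": 0}, {"x": 0, "y": 0.2, "z": 3, "twist": 0}, {"x": 0, "y": 0.2, "z": 6, "twist": 0}, {"x": 0, "y": 0.2, "z": 8, "twist": 0}, {"x": 0, "y": 0.2, "z": 9, "twist": 0}, {"x": 0, "y": 0.2, "z": 9.5, "twist": 0}, {"x": 0, "y": 0.2, "z": 9.7, "twist": 0}, {"x": 0, "y": 0.2, "z": 9.7, "twist": 0}]'

```text
time: 30.1
eef_pos: [0.5556, -0.2488, 0.0191]
orientation: [0.998, 0.068, 0.0, 0.0]
contact_force: [-0.5, 0.5, -2.1]
finger_gap: 0.503
finger_force: 61.9
```

>>> step_arm --targets '[{"x": 0, "y": 0, "z": 0.15, "twist": 0}, {"x": 0, "y": 0, "z": 0.25, "twist": 0}]'

```text
time: 30.3
eef_pos: [0.5555, -0.2489, 0.0167]
orientation: [0.998, 0.068, 0.001, 0.0]
contact_force: [-5.9, 3.4, 17.0]
finger_gap: 0.504
finger_force: 64.2
```

>>> step_arm --targets '[{"x": 0, "y": 0, "z": 0, "twist": 0}, {"x": 0, "y": 0, "z": 0, "twist": 0}, {"x": 0, "y": 0, "z": 0, "twist": 0}, {"x": 0, "y": 0, "z": -2, "twist": 0}, {"x": 0, "y": 0, "z": -5, "twist": 0}, {"x": 0, "y": 0, "z": -10, "twist": 0}, {"x": 0, "y": 0, "z": -12, "twist": 0}, {"x": 0, "y": 0, "z": -12, "twist": 0}]' --gripper -0.4

```text
time: 31.1
eef_pos: [0.5564, -0.2494, 0.1399]
orientation: [0.998, 0.068, 0.002, 0.001]
contact_force: [-0.2, 0.2, 1.6]
finger_gap: 0.699
finger_force: 0.0
```

>>> step_arm --targets '[{"x": 1.5, "y": -4.5, "z": 0, "twist": 0}, {"x": 3, "y": -9, "z": 0, "twist": 0.05}, {"x": 5, "y": -13.5, "z": 0, "twist": 0.1}, {"x": 7, "y": -18, "z": 0, "twist": 0.137}, {"x": 8.4, "y": -22, "z": 0, "twist": 0.137}, {"x": 8.4, "y": -23.1, "z": 0, "twist": 0.137}, {"x": 8.4, "y": -23.1, "z": 0, "twist": 0.137}, {"x": 8.4, "y": -23.1, "z": 0, "twist": 0.137}]' --gripper 1

```text
time: 31.9
eef_pos: [0.6065, -0.0091, 0.1352]
orientation: [1.0, -0.0, -0.0, 0.0]
contact_force: [-0.2, 0.0, 0.1]
finger_gap: -0.002
finger_force: 0.0
```

```bash
python3 -c "
from m import *
q=ctrl.sense(); print(q['eef_pos'],q['orientation'])
pack('blue',(380,235,415,280),(215,240,262,285),.039)
pack('red',(420,270,450,310),(180,240,215,270),.039)
pack('green',(412,235,442,276),(185,255,232,292),.039)
crop(t,380,230,460,325,'pics/rk.png')"
```

```text
[ 0.6067 -0.0097  0.1355] [ 1.     -0.0007 -0.0002  0.0001]
blue rect mm ((545.0446166992188, -165.69432067871094), (68.0321044921875, 51.29369354248047), 8.504422187805176) cen [ 0.5434 -0.169 ] [390 245  21  29 452]
blue rect mm ((546.80615234375, -170.4009552001953), (67.8582763671875, 37.915767669677734), 7.121193885803223) cen [ 0.548  -0.1708] [228 250  22  19 259]
tri [ 0.5434 -0.1699  0.0353]
red rect mm ((455.5474548339844, -258.3610534667969), (68.31019592285156, 49.674415588378906), 7.623626232147217) cen [ 0.4558 -0.2632] [425 280  22  28 405]
red rect mm ((457.5416564941406, -263.5272216796875), (67.95917510986328, 38.742191314697266), 7.335171699523926) cen [ 0.4605 -0.2641] [185 240  21  16 233]
tri [ 0.4557 -0.264   0.0355]
green rect mm ((556.7735595703125, -244.1013641357422), (67.75025939941406, 49.61288070678711), 7.625645160675049) cen [ 0.5562 -0.2483] [420 241  21  28 416]
green rect mm ((557.9181518554688, -249.32858276367188), (69.29100799560547, 38.998992919921875), 8.277751922607422) cen [ 0.5584 -0.2493] [197 259  22  21 295]
tri [ 0.5562 -0.249   0.0372]
```

View pics/rk.png

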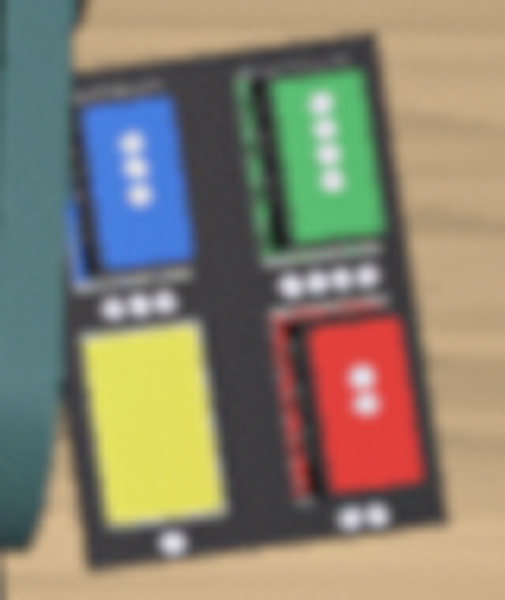

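>>> step_arm --targets '[{"x": 0.2, "y": 0, "z": 3, "twist": 0}, {"x": 0.2, "y": 0, "z": 6, "twist": 0}, {"x": 0.2, "y": 0, "z": 8.3, "twist": 0}, {"x": 0.2, "y": 0, "z": 8.3, "twist": 0}, {"x": -1, "y": 0, "z": 8.3, "twist": 0}, {"x": -2.2, "y": 0, "z": 8.3, "twist": 0}, {"x": -3.2, "y": 0, "z": 8.3, "twist": 0}, {"x": -4.2, "y": 0, "z": 8.3, "twist": 0}]'

```text
time: 32.8
eef_pos: [0.5642, -0.0085, 0.054]
orientation: [1.0, -0.0, 0.001, 0.0]
contact_force: [3.3, -0.1, 1.5]
finger_gap: 0.002
finger_force: 0.9
```

>>> step_arm --targets '[{"x": -0.4, "y": 0, "z": 0, "twist": 0}, {"x": -0.8, "y": 0, "z": 0, "twist": 0}, {"x": -0.8, "y": 0, "z": 0, "twist": 0}]'

```text
time: 33.1
eef_pos: [0.5564, -0.0084, 0.0529]
orientation: [1.0, -0.0, -0.0, 0.0]
contact_force: [-0.3, -0.0, 0.2]
finger_gap: -0.002
finger_force: 0.0
```

>>> step_arm --targets '[{"x": -0.2, "y": 0, "z": 0, "twist": 0}, {"x": -0.4, "y": 0, "z": 0, "twist": 0}, {"x": -0.4, "y": 0, "z": 0, "twist": 0}]'

```text
time: 33.4
eef_pos: [0.5527, -0.0084, 0.0526]
orientation: [1.0, -0.0, -0.0, -0.0]
contact_force: [0.0, -0.1, -0.2]
finger_gap: -0.007
finger_force: 0.1
```

>>> step_arm --targets '[{"x": -0.2, "y": 0, "z": 0, "twist": 0}, {"x": -0.4, "y": 0, "z": 0, "twist": 0}, {"x": -0.4, "y": 0, "z": 0, "twist": 0}]'

```text
time: 33.7
eef_pos: [0.549, -0.0085, 0.0528]
orientation: [1.0, -0.0, 0.0, 0.0]
contact_force: [2.7, 0.0, -2.6]
finger_gap: 0.005
finger_force: 1.8
```

```bash
python3 -c "
from m import *
print(ctrl.sense()['eef_pos'],ctrl.sense()['contact_force']); ball()"
```

```text
[ 0.5489 -0.0084  0.0528] [ 4.2986 -0.2217 -2.0333]
ball [] []
```

>>> step_arm --targets '[{"x": -0.15, "y": 0, "z": 0, "twist": 0}, {"x": -0.3, "y": 0, "z": 0, "twist": 0}, {"x": -0.3, "y": 0, "z": 0, "twist": 0}]'

```text
time: 34.1
eef_pos: [0.5483, -0.0085, 0.0532]
orientation: [1.0, -0.0, 0.003, 0.0]
contact_force: [29.2, -1.2, -15.6]
finger_gap: 0.005
finger_force: 14.4
```

The stop is reached (29 N). I back off and rise clear.

>>> step_arm --targets '[{"x": 1.5, "y": 0, "z": 0, "twist": 0}, {"x": 3, "y": 0, "z": 0, "twist": 0}, {"x": 3, "y": 0, "z": -4, "twist": 0}, {"x": 3, "y": 0, "z": -9, "twist": 0}, {"x": 0, "y": 0, "z": -14, "twist": 0}, {"x": -5, "y": 0, "z": -17, "twist": 0}, {"x": -10, "y": 0, "z": -18, "twist": 0}, {"x": -15, "y": 0, "z": -18, "twist": 0}]'

```text
time: 34.9
eef_pos: [0.4097, -0.0084, 0.2334]
orientation: [1.0, -0.0, 0.001, 0.0]
contact_force: [-0.3, -0.4, 1.0]
finger_gap: -0.001
finger_force: 0.0
```

>>> step_arm --targets '[{"x": 0, "y": 5, "z": 0, "twist": 0}, {"x": 0, "y": 10, "z": 0, "twist": 0}, {"x": 0, "y": 15, "z": 0, "twist": 0}, {"x": 0, "y": 20, "z": 0, "twist": 0}, {"x": 0, "y": 25, "z": 0, "twist": 0}, {"x": 0, "y": 30, "z": 0, "twist": 0}, {"x": 0, "y": 30, "z": 0, "twist": 0}, {"x": 0, "y": 30, "z": 0, "twist": 0}]'

```text
time: 35.7
eef_pos: [0.4105, -0.309, 0.2312]
orientation: [1.0, -0.001, -0.001, -0.001]
contact_force: [0.3, 1.3, -0.7]
finger_gap: -0.002
finger_force: 0.0
```

```bash
python3 -c "
from m import *
print(ctrl.sense()['eef_pos']); ball()
print(s.blobs(*COL['orange'],(360,190,460,250))[1])
cv2.imwrite('pics/fin_t.png',t.im[:,:,::-1]); crop(s,150,170,490,350,'pics/fin_s.png')"
```

```text
[ 0.411  -0.3076  0.2318]
ball [([338.3, 265.6], [335, 262, 8, 9, 56])] [([300.0, 232.0], [296, 228, 9, 9, 69])]
[ 0.5259 -0.0062  0.067 ]
[([449.6, 215.7], [445, 209, 10, 14, 112]), ([424.6, 221.1], [420, 215, 10, 14, 105]), ([398.8, 227.1], [395, 221, 9, 14, 101]), ([372.6, 231.4], [369, 226, 9, 11, 81])]
```

View pics/fin_t.png

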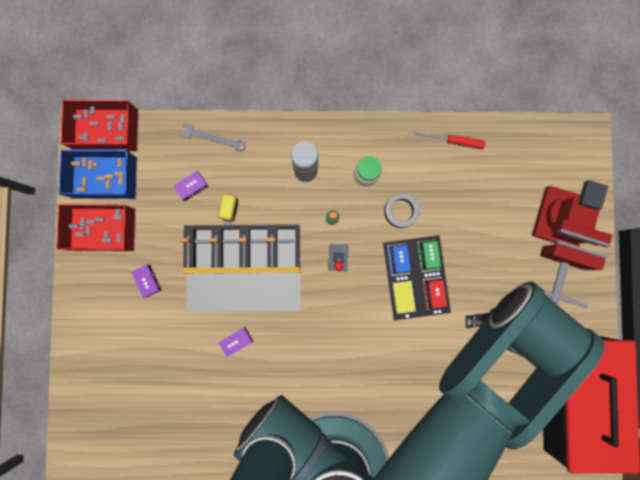

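View pics/fin_s.png

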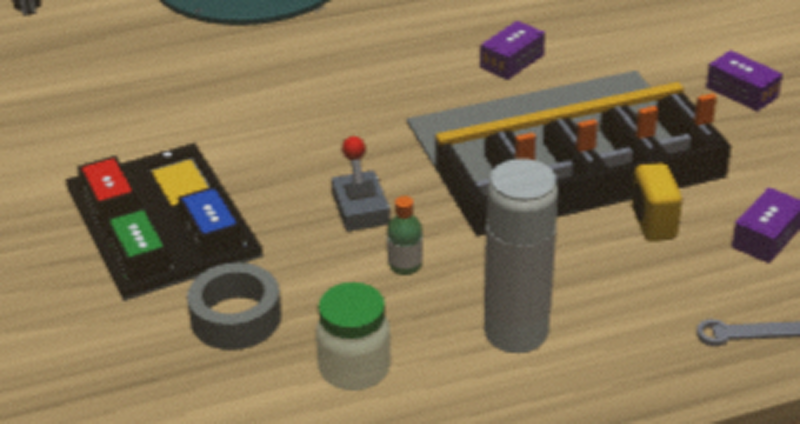

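The final pictures show packs 2, 3 and 4 seated in their pockets around (417,278). The bays are empty and all four tabs are home. The toggle ball is at (338,266), fully back on, and the bystanders haven't moved.

```bash
python3 -c "
from station import ctrl
print(ctrl.hand_in())"
```

```text
the job is handed in; nothing more can be done
None
```

I handed the job in after about 36 s of robot time: the toggle was thrown off, packs 2, 3 and 4 (pack 1 was absent) were ejected and laid in their matching pockets in that order, and the toggle was thrown fully back on with the ejectors home and nothing else moved; the hand-in gave no verdict, and the hardest contact was about 100 N of the 120 N wrist limit, fingers against the toggle's off stop.

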